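Pull the snug timer knob off the hotplate with the knob puller

ROBOT

A 6-joint arm with a two-finger parallel gripper is mounted at the origin on the work surface. World frame = base frame: x ahead of the robot, y to its left, z up, the work surface at z = 0. Lengths are in mm, angles in rad, forces in N, time in s.
With the tool pointing down it reaches from about 350 to 875 mm from the base axis. Payload 4.2 kg.
Tool frame: the origin (TCP) lies on the mounting face of the last link; the fingertips stand 173 mm ahead of it and the grasp point (between the pads) lies 155 mm ahead of it; z points along the fingers, y is the direction in which the jaws open and shut (so a half turn about z gives the same grasp; the last joint's range is limited). The gripper opens to 85 mm and grips with 20 to 120 N. Pads are 22 mm wide; open, the fingers measure 114 mm over their backs; the gripper's body (76 mm by 85 mm) begins 54 mm behind the grasp point. The pads swing forward as they close: fully open they stand 13 mm farther back than shut.
Start: joints at [0.259, 0.385, 0.008, 0, -1.194, -0.259], TCP at [624.98, 0.025, 404.712] pointing down, gripper open.
Joint ranges: [-3.14, 3.14], [-1.21, 2.06], [-1.07, 1.41], [-3.16, 2.05], [-2.99, -0.16], [-3.1, 3.1]. Speed limits (rad/s): [2.79, 2.79, 3.14, 3.14, 3.14, 3.14].

INTERFACE

Orientations are given as a unit quaternion [x, y, z, w].
In Python, from bench import arm gives the robot as it stands. The module is installed in compiled form; this text tells all that it offers.
- The arm moves only by the tool play_rows, never from a script. Its argument "moves" is a list of rows, each a list of 3 entries, a list of its own where there are three numbers: the shift along the world's x, y, z in units of 30 cm (1.0 is 30 cm), then the turn about the world's z in units of 30 degrees (1.0 is 30 degrees), then the gripper's target within -1 to 1 (shut at 1, half-way at 0, fully open at -1). In form: [[[x, y, z], turn, jaw], ...]. A call has 1 to 12 rows; each row is the pose to reach, as a shift and turn from the pose measured when the call began; what a row does not reach only later rows make up. A row lasts 1/8 s, in which the tool goes at most 62.5 mm and 10.7 degrees, less where a joint would pass 70% of its speed; a pose out of reach is approached as far as the arm can. A call with a number of a shift or a turn outside -1 to 1 is refused whole. A call with a gripper value outside its range is refused whole. The fingers move at their own pace and stop on an object; the grip force is fixed at half the most. Time passes only in rows, so rows that repeat a pose let the fingers close. It gives the time, the measured TCP pose, the force and the opening at its end, in the units of the state.
- arm.read_state(): the state, without advancing time (a new reading comes with each control period).
- arm.get_image(name): name is "scene" or "side" or "wrist"; returns a dict with "pixels" (384x512x3 uint8, red, green, blue), "vfov" (degrees; the focal length in pixels is half the picture's height over the tangent of half this angle, whatever the lens; pixels are square), "cx", "cy" (the principal point, pixels), "dist" ([k1, k2, p1, p2, k3] as OpenCV has them; the pictures are not rectified), "xyz" and "rotation" of the camera in the world. Camera axes: x right, y up, looking along -z (the intrinsics and any distortion apply to the point x, -y, -z); pixel columns grow to the right and rows downward; lengths in mm; the calibration is good to about 2 mm. A picture is of the moment at which its call begins. There is no depth.
- arm.job_done(): hands the job in, once; it reports no verdict.
Trained networks look in a picture, given as the dict that the camera call returned (one of the last four; its "shot" number tells which), for a name from the list of things; names that differ only in an ending like _2 or _b are one class to them, and where a whole thing is asked for, a point or a joint stands for the part that bears it (a point fixed in the world has none). Each returns a list of dicts, best first, with "conf" (0 to 1); they miss things now and then, are a little off and sometimes report something else, mostly with a low value. They report only what shows in the picture. A call takes as long as a camera call. They do not tell look-alikes from the thing itself.
- arm.look_for(name, picture): "centre" ([x, y, z] in mm, in world coordinates, good to about 4 mm: the middle of the surface that is visible of it).
The state is a dict: "clock": time; "joints": joint angles; "joint_vel": joint speeds; "joint_efforts": joint torques, N m; "position": TCP position; "ee_rot": TCP orientation; "contact_force": force on the tool from outside, world axes, zero at the start; "wrist_torque": the same for the moment, N m; "gripper_width": finger opening in mm.
Only numpy, scipy, OpenCV 4.12 (cv2) and the standard library are available. Lean on these libraries where they do the work, as an engineer would, in place of code of your own. Each camera call takes 0.05 s, during which the arm holds its last target.

TASK

The round timer knob of the hotplate has to go to the wash. Pick up the knob puller, slide its fork in under that knob until it gently stops against the spindle, never pressing hard on panel or spindle, and pull the knob straight up off; touch the knob with the puller only. Then set the puller down in the steel tray with the knob still on its fork, let go, and leave the other two knobs on the hotplate as they are.

Things in the scene. Friction and masses are not known exactly. Their poses are not given: they have to be found in the camera images.
- hob: Countertop stainless two-plate hob, fixed, 520 (x) by 300 (y) mm; flat top panel 70 mm above its underside. Origin: centre of its underside; x points away from the robot, z up. Three knobs in a row at its near end, at x = -175 mm, y = -85, 0, 85 mm, in any order; the panel is bare from them to the front edge (85 mm). Two round plates, 7 mm proud, begin 72 mm beyond the row.
- timer_knob_center (a point): Timer knob: the low, smooth, round black knob without a grip bar, 44 mm across, 16.5 mm tall, 24 to 39 g. The point is on its axis 8 mm above its flat underside. Axes as the hob's. Pushed home, its underside stands 4 mm above the panel: the gap for the fork.
- timer_knob: The same timer knob; origin at the centre of its underside. Its spindle, a fixed part of the hob, is 9 mm square where seen in the gap and stands 17 mm above the panel. Its sprung halves grip the knob's bore: the knob holds with about 8 to 16 N until it has risen 13 mm, then it is loose. A pull off its axis cocks it. It bears 25 N at most.
- plate_knob_a: One of the two plate knobs (they stay): like the timer knob's body, black, 44 mm across, but with a raised grip bar 38 by 10 mm across its top, 28.5 mm tall in all; origin at the centre of its underside.
- plate_knob_b: One of the two plate knobs (they stay): like the timer knob's body, black, 44 mm across, but with a raised grip bar 38 by 10 mm across its top, 28.5 mm tall in all; origin at the centre of its underside.
- puller: Knob puller, loose, 95 to 160 g, C-shaped from the side, 110 mm tall, standing on its fork on the table. Origin: underside of the fork, where a knob's axis comes when the fork is fully in; x = the way the tines point. A strap 26 mm wide rises at x = -34 to -30 mm; top arm 57 to 62 mm up, 14 mm wide: room for a knob between fork and arm. The grip stands on the arm, above the origin.
- puller_fork (a point): The puller's origin again (underside of the fork, on the grip's axis), axes as the puller's. Fork: flat steel, 3 mm thick, 34 mm wide, x = -34 to 22 mm; the last 6 mm of the two tines taper to a thin tip. Slot between the tines 17 mm wide, open at the front; its closed end at x = -5 mm meets the spindle when the fork is fully in.
- puller_grip (a point): Where to grip: centre of the puller's upright black grip, 88 mm straight above the fork's underside. The grip is 22 mm along x, 14 mm along y and spans 62 to 110 mm above the fork's underside. Axes as the puller's.
- tray: Open stainless tray, fixed on the table on one side of the hob (the puller stands on the other), 200 (x) by 160 (y) by 25 mm high, walls and floor 3 mm thick; origin at the centre of its underside, z up.
- spindle_right: The hob's right knob spindle (fixed, brass, at hob x = -175, y = -85 mm), hidden by its knob but for the lowest 4 mm, where it is 9 mm square; origin at its foot, on the panel. It may be pushed sideways, and the panel pressed, with at most 15 N.
- spindle_middle: The hob's middle knob spindle (fixed, brass, at hob x = -175, y = 0 mm), hidden by its knob but for the lowest 4 mm, where it is 9 mm square; origin at its foot, on the panel. It may be pushed sideways, and the panel pressed, with at most 15 N.
- spindle_left: The hob's left knob spindle (fixed, brass, at hob x = -175, y = 85 mm), hidden by its knob but for the lowest 4 mm, where it is 9 mm square; origin at its foot, on the panel. It may be pushed sideways, and the panel pressed, with at most 15 N.
Things that resemble listed ones, but are neither listed nor needed, are in the scene too. What is shaped like the puller but red is not meant.

How it is judged (in metres and radians):
On the way, in this order (a step that is already met when the one before it is completed fails the run):
1. the fork is in under the timer knob and stops against its spindle, while the knob still sits home (horizontal distance between puller_fork and timer_knob_center below 0.006 m and z of timer_knob_center in the frame of hob below 0.0845 m and z of puller_fork in the frame of hob below 0.0735 m and (contact force between puller and spindle_right above 0.5 N or contact force between puller and spindle_middle above 0.5 N or contact force between puller and spindle_left above 0.5 N)), for 0.05 s.
2. the knob has come off its spindle and is carried on the fork, at least 25 mm above where it sat (z of timer_knob_center in the frame of hob above 0.107 m and distance between puller_fork and timer_knob_center below 0.022 m and contact force between puller and timer_knob above 0.05 N), for 0.2 s.
3. the held puller stands on the tray floor with the knob still on its fork (x of puller_fork in the frame of tray between -0.097 and 0.097 m and y of puller_fork in the frame of tray between -0.077 and 0.077 m and z of puller_fork in the frame of tray below 0.008 m and distance between puller_fork and timer_knob_center below 0.022 m and contact force between the fingers and puller above 0.5 N), for 0.1 s.
At the end, for the whole second after the job is handed in: The puller (its fork point) and the timer knob (its centre) lie inside the tray, both lower than 35 mm above the tray's underside, the knob still on the fork (knob centre within 30 mm of the fork point), both at rest (slower than 20 mm/s) (x of puller_fork in the frame of tray between -0.097 and 0.097 m and y of puller_fork in the frame of tray between -0.077 and 0.077 m and x of timer_knob_center in the frame of tray between -0.097 and 0.097 m and y of timer_knob_center in the frame of tray between -0.077 and 0.077 m and z of each of timer_knob_center, puller_fork in the frame of tray below 0.035 m and distance between puller_fork and timer_knob_center below 0.03 m and linear speed of each of timer_knob, puller below 0.02 m/s); the robot touches nothing.
It fails at once if the puller is pressed on the hob (panel or spindle) with more than 15 N (contact force between puller and hob above 15 N).
It fails at once if the puller pushes or pulls on the timer knob with more than 25 N (contact force between puller and timer_knob above 25 N).
It fails at once if the robot itself touches the timer knob (contact force between any of the fingers, the arm and timer_knob above 0.5 N).
It fails at once if another knob is shifted by more than 4 mm (distance of any of plate_knob_a, plate_knob_b from where it was at the start of the episode above 0.004 m).
It also fails if it takes over 69 s, if anything falls off the work surface, if the arm or the gripper's body presses on something with over 40 N, if the wrist force passes 120 N, or if a joint passes its speed limit or range.

## Working session

There is one attempt and no reset: what is moved stays moved. The work goes in short steps, Python scripts to look and compute and a tool call to move; the robot and the scene stay as the last step left them, time stands still between calls to the robot, and variables do not carry over. Pictures are saved under pics/ and viewed, and the job is handed in when it is done.

Besides the shell and the picture viewer there is one more tool, called after "Call:" by a JSON object that holds its "method" and its "body". play_rows: Moves the arm, as the interface text tells. Shifts and turns lie within -1 to 1; 1 stands for 30 cm of shift or 30 degrees of turn. Its arguments: {"type":"object","properties":{"moves":{"type":"array"}},"required":["moves"]}

```bash
mkdir -p pics; ls; cat > h.py <<'E'
import numpy as np, cv2
from bench import arm
def save(d,n): cv2.imwrite('pics/'+n+'.png', cv2.cvtColor(d['pixels'],cv2.COLOR_RGB2BGR))
def K(d):
    f=d['pixels'].shape[0]/2/np.tan(np.radians(d['vfov'])/2)
    return np.array([[f,0,d['cx']],[0,f,d['cy']],[0,0,1.]])
def R(d):
    r=np.array(d['rotation'],float)
    if r.shape!=(3,3):
        from scipy.spatial.transform import Rotation
        r=Rotation.from_quat(r.ravel()).as_matrix()
    return r
def proj(d,P):
    P=np.atleast_2d(np.array(P,float)); c=(P-np.array(d['xyz']))@R(d); c=c*[1,-1,-1]
    return cv2.projectPoints(c.reshape(-1,1,3),np.zeros(3),np.zeros(3),K(d),np.array(d['dist'],float))[0].reshape(-1,2)
def ray(d,uv,z):
    p=cv2.undistortPoints(np.array(uv,float).reshape(-1,1,2),K(d),np.array(d['dist'],float)).reshape(-1,2)
    v=np.c_[p[:,0],-p[:,1],-np.ones(len(p))]@R(d).T
    o=np.array(d['xyz']); z=np.broadcast_to(z,len(p))
    return o+v*((z-o[2])/v[:,2])[:,None]
E
python3 - <<'E'
from h import *
names=['hob','timer_knob','plate_knob_a','puller','puller_fork','puller_grip','tray','timer_knob_center']
for c in ['scene','side','wrist']:
    d=arm.get_image(c); save(d,c+'0'); print(c,d['xyz'],d['vfov'],d['cx'],d['cy'],d['dist'],np.round(R(d),3).tolist())
    for n in names:
        for r in arm.look_for(n,d)[:3]: print(' ',n,round(r['conf'],2),np.round(r['centre']),np.round(proj(d,r['centre'])))
print(arm.read_state())
E
```

```text
pics
scene [ 958.4656317  -507.75808038  959.1236516 ] 50.268380812845194 253.31474148770917 188.46540374516624 [-0.05927763  0.          0.          0.          0.        ] [[0.802, -0.482, 0.353], [0.597, 0.657, -0.461], [-0.009, 0.58, 0.814]]
  hob 0.92 [728. -14.  67.] [[300. 221.]]
  timer_knob 0.49 [552.  50.  88.] [[259. 168.]]
  timer_knob 0.45 [533. 406.   2.] [[318. 113.]]
  plate_knob_a 0.7 [554. -37.  90.] [[240. 189.]]
  puller 0.92 [ 421. -426.   53.] [[ 97. 278.]]
  puller 0.57 [ 522. -410.   19.] [[135. 302.]]
  puller 0.57 [ 473. -326.   59.] [[141. 258.]]
  puller_fork 0.84 [ 518. -408.   19.] [[134. 301.]]
  puller_fork 0.84 [ 474. -323.   50.] [[143. 259.]]
  puller_fork 0.74 [552.  47.  87.] [[258. 168.]]
  puller_grip 0.86 [ 518. -408.   22.] [[134. 300.]]
  puller_grip 0.67 [ 422. -420.   59.] [[ 98. 275.]]
  puller_grip 0.58 [ 472. -326.   61.] [[141. 257.]]
  tray 0.65 [536. 407.   5.] [[319. 113.]]
  timer_knob_center 0.7 [551.  47.  89.] [[258. 168.]]
side [-174.46595836  732.35944209  726.58948275] 44.39269948501925 255.33750391305807 189.43134978902245 [-
[... 1499 characters left out ...]
lock': 1.35, 'joints': array([ 2.58568526e-01,  3.84677442e-01,  7.92349041e-03,  3.36529357e-05,
       -1.19401240e+00, -2.58617430e-01]), 'joint_vel': array([-0.00043649, -0.00123376, -0.00161484,  0.00045164, -0.00070799,
       -0.00020172]), 'joint_efforts': array([ 1.49860483e-03, -3.92091143e+01,  1.88617229e+01,  4.19060379e+00,
       -3.52390789e-04,  2.09604451e-05]), 'position': array([6.24982427e+02, 2.27167216e-03, 4.04739920e+02]), 'ee_rot': array([-7.07093868e-01,  7.07119694e-01, -2.10598460e-05,  5.08831685e-06]), 'contact_force': array([1.03547266, 0.10444535, 0.32095839]), 'wrist_torque': array([ 0.04672004, -0.03874823, -0.0088353 ]), 'gripper_width': 85.45511433361901}
```

View pics/scene0.png

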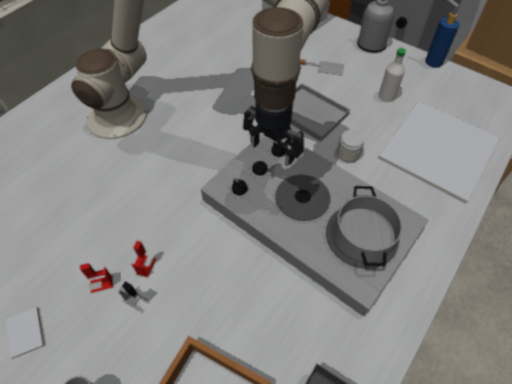

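View pics/side0.png

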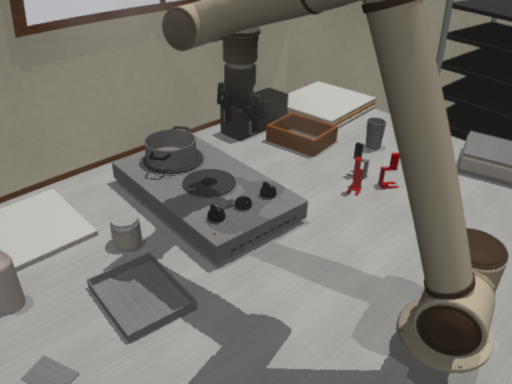

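View pics/wrist0.png

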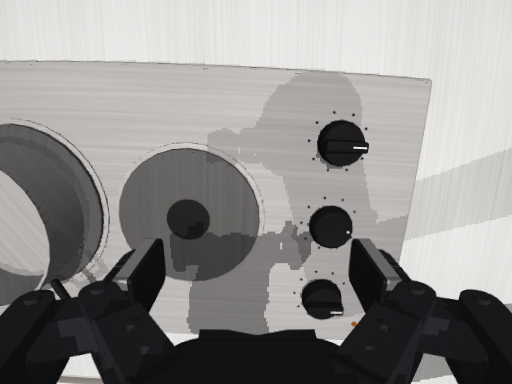

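```bash
python3 - <<'E'
from h import *
im=cv2.imread('pics/wrist0.png'); c=im[60:330,280:450]; cv2.imwrite('pics/wc.png',cv2.resize(c,None,fx=3,fy=2.2*0+2.2,interpolation=cv2.INTER_CUBIC) if 0 else cv2.resize(c,None,fx=2.2,fy=2.2,interpolation=cv2.INTER_CUBIC))
im=cv2.imread('pics/scene0.png'); c=im[225:320,70:170]; cv2.imwrite('pics/sc.png',cv2.resize(c,None,fx=6,fy=6,interpolation=cv2.INTER_CUBIC))
E
```

```text
(no output)
```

View pics/wc.png

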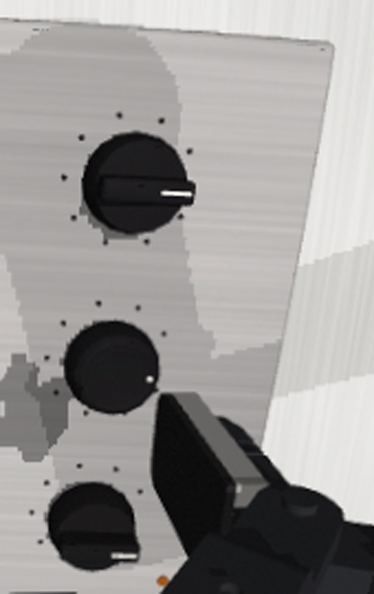

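View pics/sc.png

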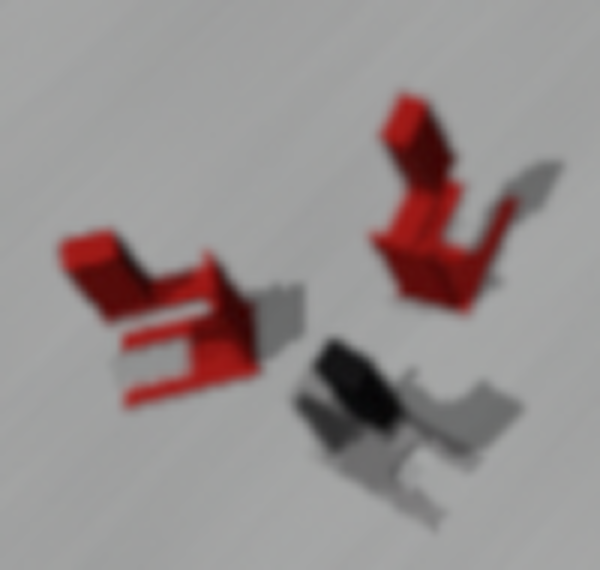

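Call:
{"method": "play_rows", "body": {"moves": [[[-0.04,-0.2,0],0.33,-1],[[-0.08,-0.4,0],0.66,-1],[[-0.12,-0.6,0],1,-1],[[-0.16,-0.8,0],1,-1],[[-0.2,-1,0],1,-1]]}}

```text
clock: 1.98
position: [564.4, -301.8, 404.9]
ee_rot: [0.866, -0.5, 0.0, -0.0]
contact_force: [1.0, -0.6, 0.3]
gripper_width: 85.4
```

Call:
{"method": "play_rows", "body": {"moves": [[[-0.05,-0.15,0],0.33,-1],[[-0.12,-0.25,0],0.66,-1],[[-0.2,-0.35,0],1,-1]]}}

```text
clock: 2.35
position: [503.7, -408.1, 404.7]
ee_rot: [0.967, -0.256, 0.0, -0.0]
contact_force: [-0.3, -0.6, -0.4]
gripper_width: 85.6
```

Call:
{"method": "play_rows", "body": {"moves": [[[0,0,0],0.33,-1],[[0,0,0],0.66,-1],[[0,0,0],1,-1],[[0,0,0],1,-1]]}}

```text
clock: 2.85
position: [503.6, -408.2, 404.6]
ee_rot: [1.0, 0.002, 0.0, -0.0]
contact_force: [0.6, 0.4, 0.4]
gripper_width: 85.3
```

```bash
python3 - <<'E'
from h import *
s=arm.read_state(); print(s['clock'],s['position'],s['ee_rot'],s['joints'],s['contact_force'],s['wrist_torque'])
d=arm.get_image('wrist'); save(d,'w1'); print(d['xyz'],np.round(R(d),3).tolist())
for n in ['puller','puller_grip','puller_fork']:
  for r in arm.look_for(n,d)[:3]: print(' ',n,round(r['conf'],2),np.round(r['centre']),np.round(proj(d,r['centre'])))
import pickle; pickle.dump(d,open('w1.pkl','wb'))
E
```

```text
2.85 [ 503.63039723 -408.16060825  404.59051822] [ 9.99998379e-01  1.79304705e-03  6.41379712e-05 -1.52356345e-04] [-4.32063823e-01  4.24584846e-01  7.01271245e-02 -3.52304877e-04
 -1.21635033e+00  2.00656852e+00] [0.57233863 0.4151372  0.41820856] [0.00511544 0.01720413 0.01176677]
[ 573.56038025 -407.78678293  374.72989687] [[0.004, 0.962, 0.274], [-1.0, 0.004, 0.001], [-0.0, -0.274, 0.962]]
  puller 0.85 [ 425. -428.   65.] [[275. 242.]]
  puller 0.61 [ 516. -406.   64.] [[255. 158.]]
  puller 0.55 [ 474. -327.   62.] [[179. 197.]]
  puller_grip 0.75 [ 476. -329.   60.] [[182. 195.]]
  puller_grip 0.67 [ 521. -404.   63.] [[252. 153.]]
  puller_grip 0.56 [ 418. -422.   63.] [[270. 247.]]
  puller_fork 0.77 [ 518. -400.   60.] [[249. 156.]]
  puller_fork 0.76 [ 474. -327.   62.] [[179. 197.]]
  puller_fork 0.65 [ 422. -426.   60.] [[273. 242.]]
```

View pics/w1.png

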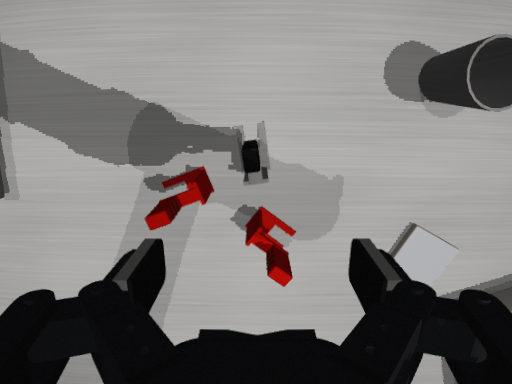

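```bash
python3 - <<'E'
from h import *
im=cv2.imread('pics/w1.png'); c=im[110:195,215:295]; cv2.imwrite('pics/w1c.png',cv2.resize(c,None,fx=7,fy=7,interpolation=cv2.INTER_CUBIC))
E
```

```text
(no output)
```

View pics/w1c.png

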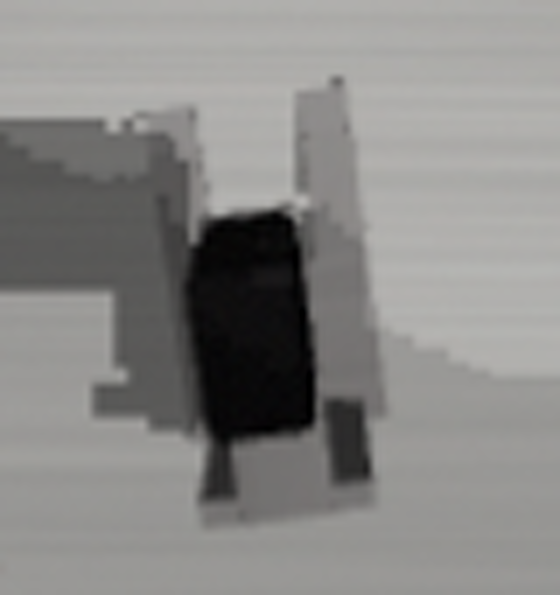

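```bash
python3 - <<'E'
from h import *
import pickle; d=pickle.load(open('w1.pkl','rb'))
from scipy.optimize import least_squares
C=[((195,108),(22,8.5,0)),((297,92),(22,-8.5,0)),((345,82),(22,-17,0)),((200,527),(-34,13,62)),((375,503),(-34,-13,62)),
((220,440),(-11,7,110)),((315,430),(-11,-7,110)),((205,215),(11,7,62)),((295,205),(11,-7,62)),((385,415),(-34,-17,3))]
uv=np.array([c[0] for c in C],float)/7+[215,110]; M=np.array([c[1] for c in C],float)
def f(p):
    c,s=np.cos(p[2]),np.sin(p[2]); P=M.copy(); P[:,0]=p[0]+c*M[:,0]-s*M[:,1]; P[:,1]=p[1]+s*M[:,0]+c*M[:,1]
    return (proj(d,P)-uv).ravel()
r=least_squares(f,[515,-405,0],x_scale=[1,1,.01],loss='soft_l1'); print(r.x,np.degrees(r.x[2]),np.round(r.fun.reshape(-1,2),1))
E
```

```text
[ 5.23014655e+02 -4.03047849e+02  1.30299622e-01] 7.465618433154454 [[ 0.2 -0.5]
 [-0.  -0. ]
 [ 0.3  0.5]
 [ 0.1 -0.3]
 [ 0.1  0. ]
 [-1.8  0.5]
 [ 0.7 -0. ]
 [-0.9  0.2]
 [ 0.3 -0.2]
 [ 0.2 -0.3]]
```

Call:
{"method": "play_rows", "body": {"moves": [[[0.065,0.017,-0.1],0.24,0.2],[[0.065,0.017,-0.25],0.24,0.2],[[0.065,0.017,-0.33],0.24,0.2],[[0.065,0.017,-0.33],0.24,0.2]]}}

```text
clock: 3.55
position: [522.9, -402.7, 303.2]
ee_rot: [0.998, 0.064, -0.002, -0.001]
contact_force: [0.6, -0.5, -0.5]
gripper_width: 34.0
```

```bash
python3 - <<'E'
from h import *
s=arm.read_state(); print(s['clock'],s['position'],s['ee_rot'],s['gripper_width'])
d=arm.get_image('wrist'); save(d,'w2')
import pickle; pickle.dump(d,open('w2.pkl','wb'))
P=np.array([[x,y,z] for z in (110,) for x in (-11,11) for y in (-7,7)]+[[22,8.5,0],[22,-8.5,0],[22,17,0],[22,-17,0]],float)
a=.1303;c,s_=np.cos(a),np.sin(a)
Q=np.c_[523+c*P[:,0]-s_*P[:,1],-403+s_*P[:,0]+c*P[:,1],P[:,2]]
im=cv2.imread('pics/w2.png')
for u in proj(d,Q): cv2.circle(im,tuple(int(v) for v in np.round(u)),2,(0,255,0),-1)
cv2.imwrite('pics/w2o.png',im)
E
```

```text
3.55 [ 522.85219367 -402.65276708  303.22974101] [ 0.99792467  0.06433935 -0.00216159 -0.00145801] 34.03900955679845
```

View pics/w2o.png

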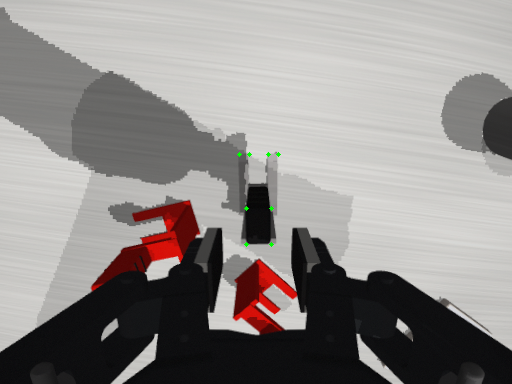

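Call:
{"method": "play_rows", "body": {"moves": [[[0,-0.001,-0.1],0,0.2],[[0,-0.001,-0.17],0,0.2],[[0,-0.001,-0.195],0,0.2],[[0,-0.001,-0.195],0,0.2],[[0,-0.001,-0.195],0,0.5],[[0,-0.001,-0.195],0,1],[[0,-0.001,-0.195],0,1],[[0,-0.001,-0.195],0,1]]}}

```text
clock: 4.6
position: [523.8, -403.6, 248.4]
ee_rot: [0.998, 0.065, 0.0, 0.001]
contact_force: [0.5, 0.5, 5.2]
gripper_width: 13.5
```

```bash
python3 - <<'E'
from h import *
s=arm.read_state(); print(s)
d=arm.get_image('wrist'); save(d,'w3')
E
```

```text
{'clock': 4.6, 'joints': array([-4.12202755e-01,  5.80154916e-01, -8.56321532e-02,  9.36306877e-04,
       -9.03586752e-01,  2.11225513e+00]), 'joint_vel': array([-0.00014385, -0.00048195, -0.00087145, -0.00079042,  0.00048712,
       -0.0009003 ]), 'joint_efforts': array([-2.80995118e-01, -4.19891059e+01,  1.42648575e+01,  2.96647847e+00,
        1.19833318e-01,  1.90110382e-02]), 'position': array([ 523.83746478, -403.55733599,  248.35090651]), 'ee_rot': array([9.97893282e-01, 6.48718482e-02, 4.63032215e-04, 6.53360238e-04]), 'contact_force': array([0.54507454, 0.5230369 , 5.18885953]), 'wrist_torque': array([ 0.15256741,  0.02131911, -0.07247461]), 'gripper_width': 13.462804798312844}
```

View pics/w3.png

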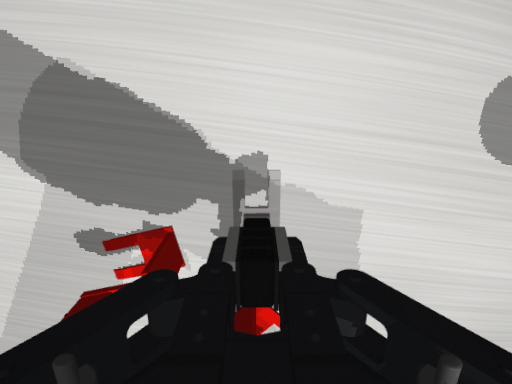

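```bash
cat > hobfit.py <<'E'
from h import *
from scipy.optimize import least_squares
import pickle
d={'xyz':np.array([625.29176709,-69.46569727,374.83761833]),'vfov':62.79552677225675,'cx':256.7265656,'cy':188.1274184,'dist':[-0.0745639,0,0,0,0],'rotation':[[-1,0,0],[0,-0.962,-0.274],[0,-0.274,0.962]],'pixels':np.zeros((384,512,3))}
# exact-ish orthonormal
t=np.arctan2(.274,.962); c,s=np.cos(t),np.sin(t); d['rotation']=[[-1,0,0],[0,-c,-s],[0,-s,c]]
E
python3 - <<'E'
from hobfit import *
th=np.linspace(0,2*np.pi,60)
def cyl(x,y):
    return np.vstack([np.c_[x+22*np.cos(th),y+22*np.sin(th),np.full(60,z)] for z in (74,90.5)])
def knob(k):
    im=cv2.imread('pics/wrist0.png')
    return im
# bbox of timer in image px
bb=np.array([63,320,159,413])/2.2+np.array([280,60,280,60])
r=least_squares(lambda p:(lambda q:np.r_[q.min(0),q.max(0)]-bb)(proj(d,cyl(*p))),[552,50]); print('timer',r.x,r.fun)
# other knobs bodies (r=22, z to 90.5)
for n,b in (('right',[83,132,188,236]),):
    bb2=np.array(b)/2.2+np.array([280,60,280,60])
    r=least_squares(lambda p:(lambda q:np.r_[q.min(0),q.max(0)]-bb2)(proj(d,cyl(*p))),[552,-35]); print(n,r.x,r.fun)
e=np.array([[326,60],[300,240],[281,345],[264,440]])/2.2+[280,60]; print('front edge',ray(d,e,70))
e=np.array([[0,18],[150,28],[310,41]])/2.2+[280,60]; print('side edge',ray(d,e,70)); print(ray(d,[[0,61],[190,66],[400,77]],70))
E
```

```text
timer [551.57215865  54.1573448 ] [-1.71363722 -2.18217317  1.66788899  2.3554705 ]
right [546.47015418 -29.59386792] [-1.72337668 -0.9603086   1.66996959  1.0508237 ]
front edge [[462.23870949 -82.36768862  70.        ]
 [463.95045958  -2.64577164  70.        ]
 [466.06680659  48.81577685  70.        ]
 [467.47910469  99.67382331  70.        ]]
side edge [[603.91697952 -97.18250442  70.        ]
 [540.56322334 -93.80512584  70.        ]
 [470.37681646 -90.06027864  70.        ]]
[[ 873.22195079 -110.29520005   70.        ]
 [ 686.66175774  -99.43154959   70.        ]
 [ 490.94003777  -90.9927701    70.        ]]
```

Call:
{"method": "play_rows", "body": {"moves": [[[0,0,0.05],0,1],[[0,0,0.15],0,1],[[0,0,0.3],0,1],[[0,0,0.42],-0.1,1],[[-0.01,0.15,0.5],-0.2,1],[[-0.02,0.33,0.5],-0.35,1],[[-0.03,0.51,0.5],-0.35,1],[[-0.04,0.69,0.5],-0.35,1],[[-0.05,0.87,0.5],-0.35,1],[[-0.06,1,0.5],-0.35,1],[[-0.06,1,0.5],-0.35,1]]}}

```text
clock: 6.02
position: [505.3, -101.4, 398.8]
ee_rot: [1.0, -0.025, 0.0, 0.0]
contact_force: [-0.3, 0.1, -1.1]
gripper_width: 13.2
```

Call:
{"method": "play_rows", "body": {"moves": [[[-0.01,0.17,0],0,1],[[-0.02,0.34,0],0,1],[[-0.03,0.48,0],0,1],[[-0.03,0.535,0],0,1],[[-0.03,0.535,0],0,1]]}}

```text
clock: 6.65
position: [496.4, 59.2, 398.8]
ee_rot: [1.0, -0.024, 0.0, 0.0]
contact_force: [0.6, -0.3, -1.8]
gripper_width: 13.0
```

```bash
python3 - <<'E'
from h import *
s=arm.read_state(); print(s['clock'],s['position'],s['ee_rot'],s['contact_force'],s['wrist_torque'],s['gripper_width'])
d=arm.get_image('wrist'); save(d,'w4')
import pickle; pickle.dump(d,open('w4.pkl','wb'))
E
```

```text
6.65 [496.38084757  59.24386475 398.82801175] [ 9.99703043e-01 -2.43622490e-02  2.40436567e-04  4.98182207e-04] [ 0.64561159 -0.31084444 -1.75513389] [-0.03314293 -0.00744765 -0.00300709] 13.029685143819464
```

View pics/w4.png

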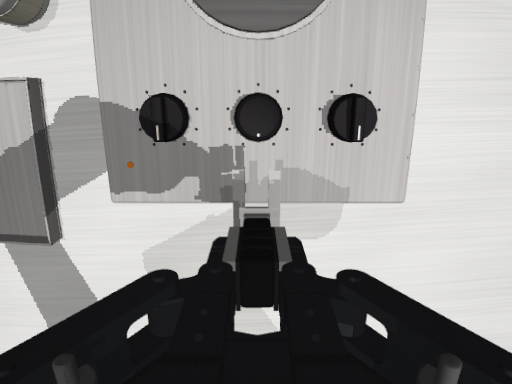

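```bash
python3 - <<'E'
from h import *
im=cv2.imread('pics/w4.png'); c=im[70:240,90:420]; cv2.imwrite('pics/w4c.png',cv2.resize(c,None,fx=2.4,fy=2.4,interpolation=cv2.INTER_CUBIC))
c=im[75:235,200:320]; cv2.imwrite('pics/w4d.png',cv2.resize(c,None,fx=3.7,fy=3.7,interpolation=cv2.INTER_CUBIC))
g=cv2.cvtColor(im,cv2.COLOR_BGR2GRAY)
for (u,v) in ((164,117),(259,117),(352,117)):
    m=(g[80:155,u-40:u+40]<55).astype(np.uint8)
    n,l,st,ce=cv2.connectedComponentsWithStats(m); k=1+np.argmax(st[1:,4]); print(st[k]+[u-40,80,0,0,0],ce[k]+[u-40,80])
E
```

```text
[ 139   93   50   49 1838] [163.81447225 116.94668118]
[ 234   93   48   48 1785] [257.83697479 116.54789916]
[ 327   94   50   48 1811] [351.27332965 117.0673661 ]
```

View pics/w4c.png

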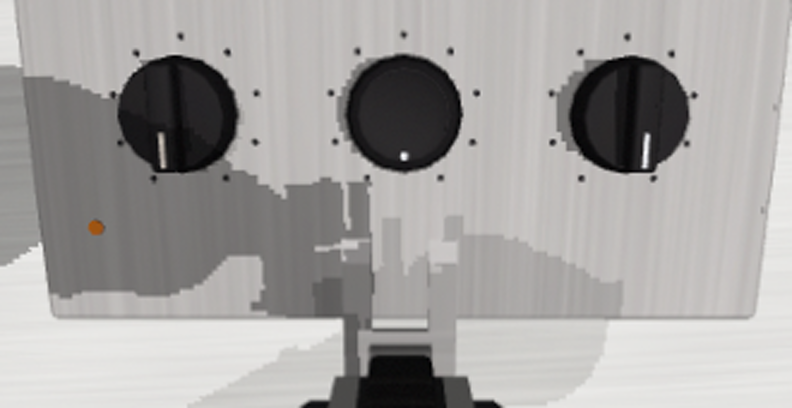

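View pics/w4d.png

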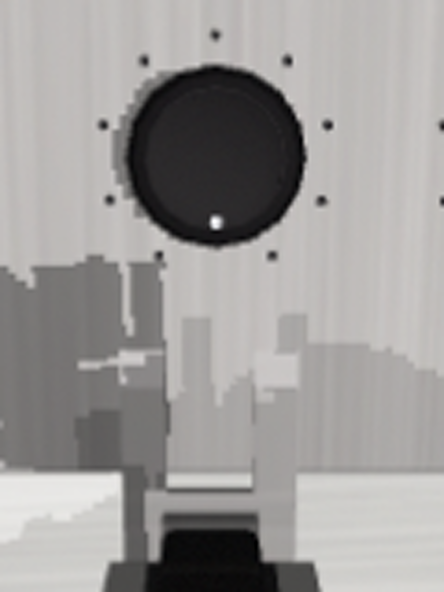

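```bash
python3 - <<'E'
from h import *
import pickle; d=pickle.load(open('w4.pkl','rb'))
from scipy.optimize import least_squares
th=np.linspace(0,2*np.pi,90)
cyl=lambda p:np.vstack([np.c_[p[0]+22*np.cos(th),p[1]+22*np.sin(th),np.full(90,z)] for z in (74,89)])
for n,b,g in (('L',(139,93,188.5,141.5),(550,140)),('T',(234.3,93,282.5,141.2),(550,54)),('R',(327,93.5,377,142),(550,-30))):
    b=np.array(b); r=least_squares(lambda p:(lambda q:np.r_[q.min(0),q.max(0)]-b)(proj(d,cyl(p))),g); print(n,r.x,r.fun)
E_=ray(d,[[115,202.3],[400,202.3]],70); print('front',E_, 'dist axis calc')
# dial dots around timer (z=70): 
dots=np.array([[215,35],[143,61],[288,61],[103,125],[328,125],[109,201],[321,201],[159,256],[272,256]])/3.7+[200,75]
P=ray(d,dots,70); A=np.c_[2*P[:,:2],np.ones(9)]; q=np.linalg.lstsq(A,(P[:,:2]**2).sum(1),rcond=None)[0]; print('dots centre',q[:2],np.sqrt(q[2]+q[0]**2+q[1]**2))
# fork: tines at height 150.5
zf=398.83-248.35
F=ray(d,np.array([[122,480],[165,480],[254,480],[297,480],[165,385],[254,385],[130,352],[280,350]])/3.7+[200,75],zf+1.5); print('fork',F)
E
```

```text
L [554.77943362 139.57105007] [-1.70995591 -1.08423574  1.75646176  1.23173737]
T [550.35897831  54.94550825] [-1.08561919 -1.41143687  1.0879073   1.55840095]
R [546.17541694 -28.9779568 ] [-1.50950504 -1.04082023  1.47537352  1.17652985]
front [[473.17775655 204.42260672  70.        ]
 [458.97489018 -85.23518757  70.        ]] dist axis calc
dots centre [549.80597664  55.04205073] 29.226801846357166
fork [[492.73001313  76.6164113  151.98      ]
 [492.31929414  68.15624658 151.98      ]
 [491.46137833  50.65512093 151.98      ]
 [491.042563    42.19314282 151.98      ]
 [511.57464576  67.01444692 151.98      ]
 [510.73834504  49.91976108 151.98      ]
 [518.3881587   73.30493407 151.98      ]
 [517.37973869  44.69950459 151.98      ]]
```

Call:
{"method": "play_rows", "body": {"moves": [[[0,-0.005,-0.1],0,1],[[0,-0.005,-0.2],0,1],[[0,-0.005,-0.245],0,1],[[0,-0.005,-0.25],0,1],[[0,-0.005,-0.25],0,1]]}}

```text
clock: 7.32
position: [496.9, 56.9, 324.7]
ee_rot: [1.0, -0.025, 0.001, 0.0]
contact_force: [-0.8, 0.4, -1.8]
gripper_width: 13.3
```

```bash
python3 - <<'E'
from h import *
s=arm.read_state(); print(s['clock'],s['position'],s['ee_rot'],s['contact_force'],s['wrist_torque'],s['gripper_width'])
d=arm.get_image('wrist'); save(d,'w5')
import pickle; pickle.dump(d,open('w5.pkl','wb'))
im=cv2.imread('pics/w5.png'); c=im[40:240,160:350]; cv2.imwrite('pics/w5c.png',cv2.resize(c,None,fx=3,fy=3,interpolation=cv2.INTER_CUBIC))
E
```

```text
7.325 [496.88429837  56.92225718 324.72435775] [ 9.99686418e-01 -2.50169208e-02  1.03781252e-03  3.76616601e-04] [-0.7725815   0.41517803 -1.75816145] [ 0.02746107 -0.0116982  -0.0524412 ] 13.2632472866659
```

View pics/w5c.png

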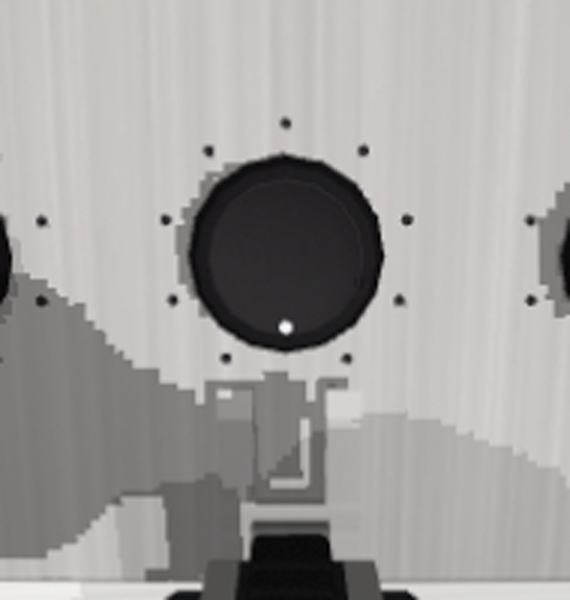

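Call:
{"method": "play_rows", "body": {"moves": [[[0,0.002,-0.008],0,1],[[0,0.002,-0.014],0,1],[[0,0.002,-0.016],0,1],[[0,0.002,-0.016],0,1]]}}

```text
clock: 7.88
position: [496.8, 57.7, 320.1]
ee_rot: [1.0, -0.025, 0.001, 0.0]
contact_force: [0.1, 0.4, -0.6]
gripper_width: 13.0
```

```bash
python3 - <<'E'
from h import *
for i in range(3):
    s=arm.read_state(); print(s['clock'],s['position'],s['ee_rot'],s['contact_force'],s['wrist_torque'],s['gripper_width'])
    d=arm.get_image('wrist')
save(d,'w6')
im=cv2.imread('pics/w6.png'); c=im[40:240,160:350]; cv2.imwrite('pics/w6c.png',cv2.resize(c,None,fx=3,fy=3,interpolation=cv2.INTER_CUBIC))
E
```

```text
7.875 [496.81718705  57.7067693  320.07406149] [ 9.99690525e-01 -2.48467959e-02  1.19296113e-03  2.62029486e-04] [ 0.08633217  0.43770355 -0.62739913] [ 0.00622884 -0.07569166 -0.01475613] 13.044579009237768
7.925 [496.85083135  57.69866876 320.08597247] [ 9.99690619e-01 -2.48413097e-02  1.22716527e-03  2.63832255e-04] [ 0.07989275 -0.3172106  -2.11273555] [-0.01450481 -0.04747787  0.03303376] 13.098878506533625
7.975 [496.85678295  57.68389961 320.10173115] [ 9.99689830e-01 -2.48728695e-02  1.23272920e-03  2.55452326e-04] [-0.52239367 -0.09244493 -1.08773574] [-0.0167251  -0.05907965 -0.02228427] 13.247839183278366
```

View pics/w6c.png

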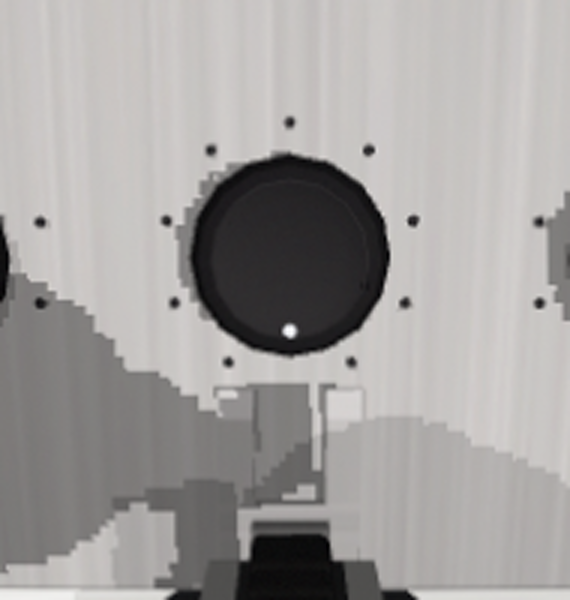

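Call:
{"method": "play_rows", "body": {"moves": [[[0,0,-0.003],0,1],[[0,0,-0.006],0,1],[[0,0,-0.006],0,1]]}}

```text
clock: 8.4
position: [496.9, 57.7, 318.4]
ee_rot: [1.0, -0.025, 0.001, 0.0]
contact_force: [-0.4, 0.2, -0.8]
gripper_width: 13.1
```

Call:
{"method": "play_rows", "body": {"moves": [[[0,0,-0.002],0,1],[[0,0,-0.004],0,1],[[0,0,-0.004],0,1]]}}

```text
clock: 8.78
position: [497.0, 57.8, 318.3]
ee_rot: [1.0, -0.025, 0.002, 0.0]
contact_force: [-2.2, 1.2, 6.1]
gripper_width: 13.6
```

```bash
cat > rs.py <<'E'
from h import *
F=[];T=[];P=[]
for i in range(5):
    s=arm.read_state(); F.append(s['contact_force']);T.append(s['wrist_torque']);P.append(s['position']); d=arm.get_image('wrist')
print(s['clock'],np.round(np.mean(P,0),2),np.round(s['ee_rot'],4),'F',np.round(np.mean(F,0),2),'T',np.round(np.mean(T,0),3))
import sys
if len(sys.argv)>1:
    save(d,sys.argv[1]); im=cv2.imread('pics/%s.png'%sys.argv[1]); c=im[40:240,160:350]; cv2.imwrite('pics/%sc.png'%sys.argv[1],cv2.resize(c,None,fx=3,fy=3,interpolation=cv2.INTER_CUBIC))
E
python3 rs.py
```

```text
8.975 [496.98  57.76 318.31] [ 9.997e-01 -2.460e-02  1.700e-03  3.000e-04] F [-2.38  0.78  6.01] T [ 0.102  0.905 -0.008]
```

Call:
{"method": "play_rows", "body": {"moves": [[[0,0,0.001],0,1],[[0.01,-0.0005,0.001],0,1],[[0.02,-0.001,0.001],0,1],[[0.03,-0.0015,0.001],0,1],[[0.04,-0.002,0.001],0,1],[[0.04,-0.002,0.001],0,1]]}}

```text
clock: 9.78
position: [509.3, 57.2, 318.5]
ee_rot: [1.0, -0.025, 0.002, 0.0]
contact_force: [-0.0, 0.4, -0.9]
gripper_width: 12.9
```

```bash
python3 rs.py w7
```

```text
9.975 [509.07  57.16 318.48] [ 9.997e-01 -2.460e-02  1.600e-03  3.000e-04] F [-0.22  0.48 -1.23] T [ 0.017 -0.031 -0.015]
```

View pics/w7c.png

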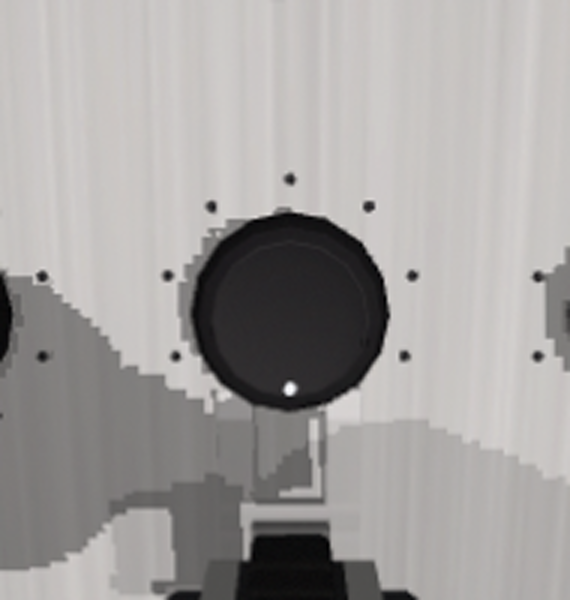

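Call:
{"method": "play_rows", "body": {"moves": [[[0.015,-0.0008,0],0,1],[[0.03,-0.0015,0],0,1],[[0.045,-0.0022,0],0,1],[[0.06,-0.003,0],0,1],[[0.08,-0.004,0],0,1],[[0.1,-0.005,0],0,1],[[0.11,-0.0055,0],0,1],[[0.11,-0.0055,0],0,1]]}}

```text
clock: 11.02
position: [542.1, 55.5, 318.5]
ee_rot: [1.0, -0.025, 0.002, 0.0]
contact_force: [0.7, -1.1, -1.3]
gripper_width: 13.3
```

```bash
python3 rs.py w8
```

```text
11.225 [541.85  55.46 318.51] [ 9.997e-01 -2.460e-02  1.600e-03  3.000e-04] F [-0.13 -0.29 -1.27] T [ 0.022 -0.004  0.017]
```

View pics/w8c.png

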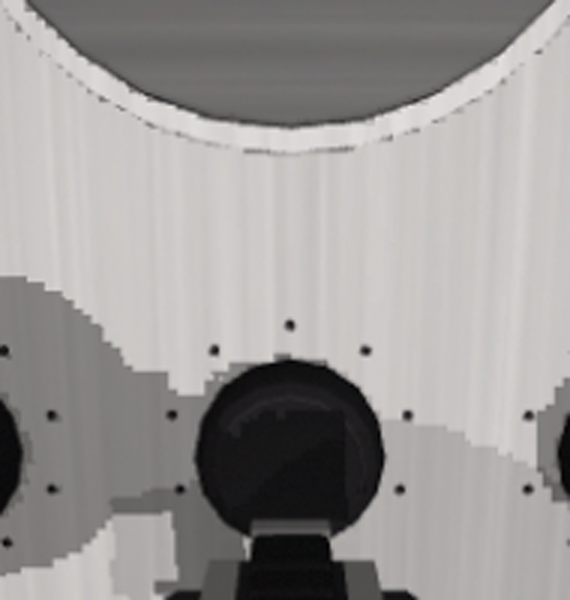

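Call:
{"method": "play_rows", "body": {"moves": [[[0.006,-0.0003,0],0,1],[[0.012,-0.0006,0],0,1],[[0.018,-0.0009,0],0,1],[[0.02,-0.001,0],0,1],[[0.02,-0.001,0],0,1]]}}

```text
clock: 11.9
position: [547.8, 55.2, 318.5]
ee_rot: [1.0, -0.025, 0.002, 0.0]
contact_force: [-0.1, -0.0, -1.3]
gripper_width: 13.3
```

Call:
{"method": "play_rows", "body": {"moves": [[[0.003,0,0],0,1],[[0.004,0,0],0,1],[[0.004,0,0],0,1]]}}

```text
clock: 12.28
position: [549.0, 55.2, 318.5]
ee_rot: [1.0, -0.025, 0.002, 0.0]
contact_force: [0.0, -0.8, -1.7]
gripper_width: 13.7
```

```bash
python3 rs.py w9
```

```text
12.475 [548.97  55.17 318.54] [ 9.997e-01 -2.460e-02  1.600e-03  3.000e-04] F [ 0.37 -0.22 -1.38] T [-0.014  0.008  0.008]
```

Call:
{"method": "play_rows", "body": {"moves": [[[0.002,0,0],0,1],[[0.003,0,0],0,1],[[0.003,0,0],0,1]]}}

```text
clock: 12.9
position: [549.9, 55.2, 318.6]
ee_rot: [1.0, -0.025, 0.002, 0.0]
contact_force: [-0.5, -0.1, -2.0]
gripper_width: 13.0
```

Call:
{"method": "play_rows", "body": {"moves": [[[0.002,0,0],0,1],[[0.003,0,0],0,1],[[0.003,0,0],0,1]]}}

```text
clock: 13.28
position: [550.8, 55.2, 318.5]
ee_rot: [1.0, -0.025, 0.002, 0.0]
contact_force: [0.2, -0.1, -1.3]
gripper_width: 13.3
```

```bash
python3 rs.py w9
```

```text
13.475 [550.79  55.17 318.52] [ 9.997e-01 -2.460e-02  1.600e-03  3.000e-04] F [ 0.01  0.23 -1.2 ] T [-0.004 -0.01   0.01 ]
```

View pics/w9c.png

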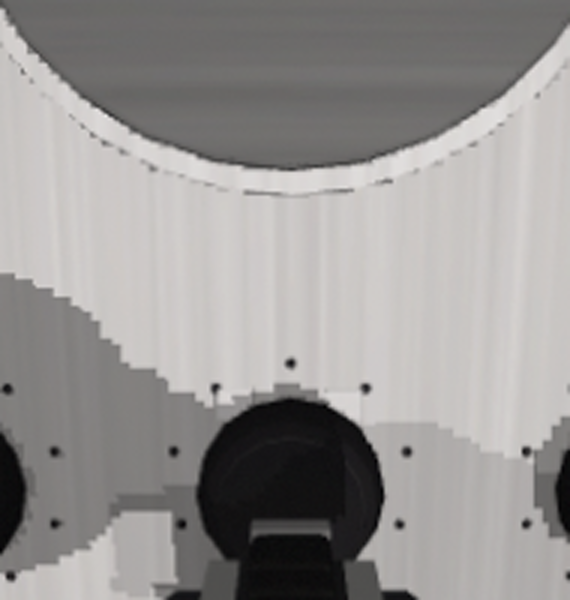

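Call:
{"method": "play_rows", "body": {"moves": [[[0.002,0,0],0,1],[[0.003,0,0],0,1],[[0.003,0,0],0,1]]}}

```text
clock: 13.9
position: [551.5, 55.1, 318.4]
ee_rot: [1.0, -0.025, 0.001, 0.0]
contact_force: [-1.8, 0.9, -1.1]
gripper_width: 13.3
```

Call:
{"method": "play_rows", "body": {"moves": [[[0.002,0,0],0,1],[[0.003,0,0],0,1],[[0.003,0,0],0,1]]}}

```text
clock: 14.28
position: [552.0, 55.1, 318.4]
ee_rot: [1.0, -0.025, 0.0, 0.001]
contact_force: [-4.1, 0.5, 1.6]
gripper_width: 13.7
```

```bash
python3 rs.py w10
```

```text
14.475 [552.02  55.12 318.39] [ 9.997e-01 -2.470e-02  5.000e-04  5.000e-04] F [-4.05  0.75  1.97] T [ 4.210e-01  1.453e+00 -1.000e-03]
```

Call:
{"method": "play_rows", "body": {"moves": [[[-0.002,0,0],0,1],[[-0.002,0,0.002],0,1],[[-0.002,0,0.004],0,1],[[-0.002,0,0.007],0,1],[[-0.002,0,0.01],0,1],[[-0.002,0,0.01],0,1]]}}

```text
clock: 15.28
position: [551.5, 55.1, 320.4]
ee_rot: [1.0, -0.025, 0.0, 0.001]
contact_force: [0.7, -0.3, -10.8]
gripper_width: 13.8
```

```bash
python3 rs.py w11
```

```text
15.475 [551.41  55.1  320.69] [ 9.997e-01 -2.480e-02  2.000e-04  6.000e-04] F [  1.    -0.22 -11.39] T [-0.041 -0.513  0.008]
```

View pics/w11c.png

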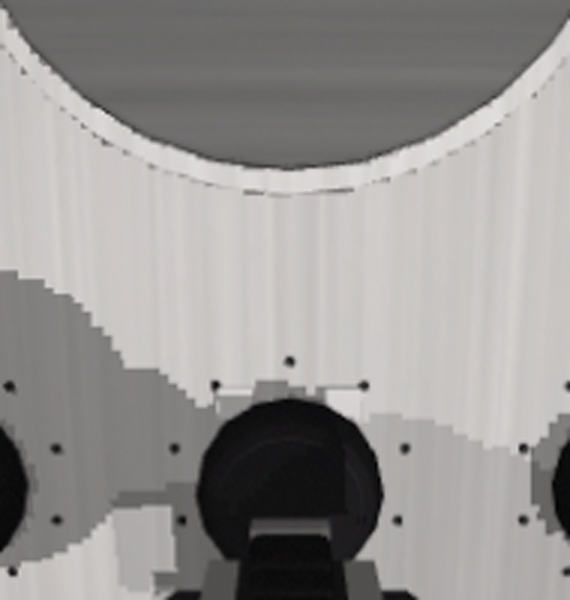

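Call:
{"method": "play_rows", "body": {"moves": [[[0,0,0.005],0,1],[[0,0,0.01],0,1],[[0,0,0.014],0,1],[[0,0,0.018],0,1],[[0,0,0.022],0,1],[[0,0,0.026],0,1],[[0,0,0.03],0,1]]}}

```text
clock: 16.4
position: [551.2, 55.1, 330.1]
ee_rot: [1.0, -0.025, -0.0, 0.001]
contact_force: [0.4, -0.3, -7.6]
gripper_width: 13.4
```

```bash
python3 rs.py w12
```

```text
16.6 [551.54  55.11 331.25] [ 9.997e-01 -2.450e-02  1.100e-03  6.000e-04] F [-1.59 -0.25 -3.69] T [ 0.01   0.644 -0.005]
```

View pics/w12c.png

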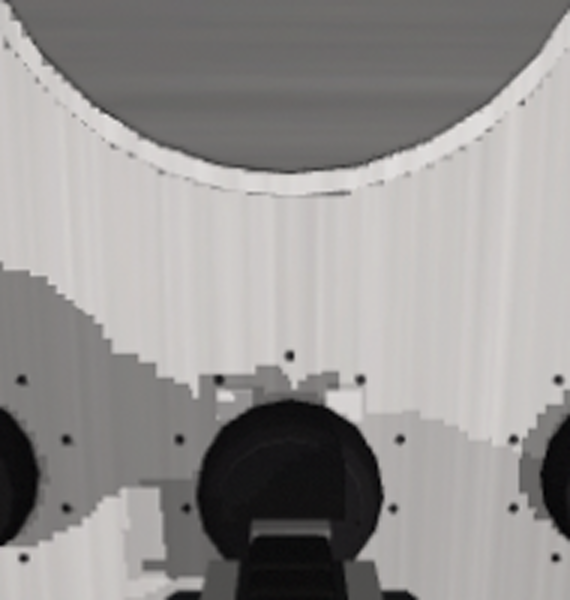

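Call:
{"method": "play_rows", "body": {"moves": [[[0,0,0.005],0,1],[[0,0,0.01],0,1],[[0,0,0.016],0,1],[[0,0,0.025],0,1],[[0,0,0.04],0,1],[[0,0,0.06],0,1],[[0,0,0.09],0,1],[[0,0,0.12],0,1],[[0,0,0.14],0,1],[[0,0,0.15],0,1],[[0,0,0.15],0,1]]}}

```text
clock: 18.02
position: [551.5, 55.1, 376.7]
ee_rot: [1.0, -0.025, 0.001, 0.001]
contact_force: [0.1, 0.7, -1.6]
gripper_width: 13.1
```

```bash
python3 rs.py w13; python3 - <<'E'
from h import *
for c in('side','scene'):
    d=arm.get_image(c); save(d,c+'13')
    p=proj(d,[552,55,110])[0].astype(int); im=cv2.imread('pics/%s13.png'%c); x,y=p; cc=im[max(0,y-50):y+50,max(0,x-60):x+60]; cv2.imwrite('pics/%s13c.png'%c,cv2.resize(cc,None,fx=5,fy=5,interpolation=cv2.INTER_CUBIC))
E
```

```text
18.225 [551.5   55.07 376.4 ] [ 9.997e-01 -2.450e-02  8.000e-04  7.000e-04] F [ 0.16 -0.04 -2.1 ] T [-0.001 -0.014  0.003]
```

View pics/w13.png

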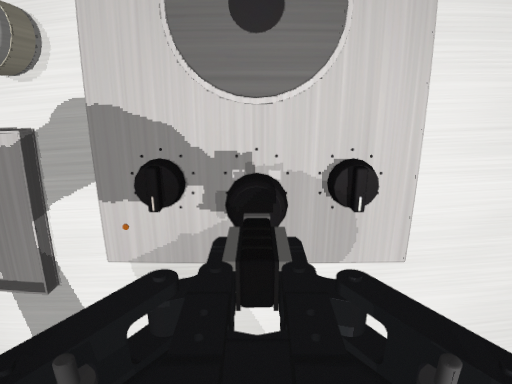

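View pics/side13c.png

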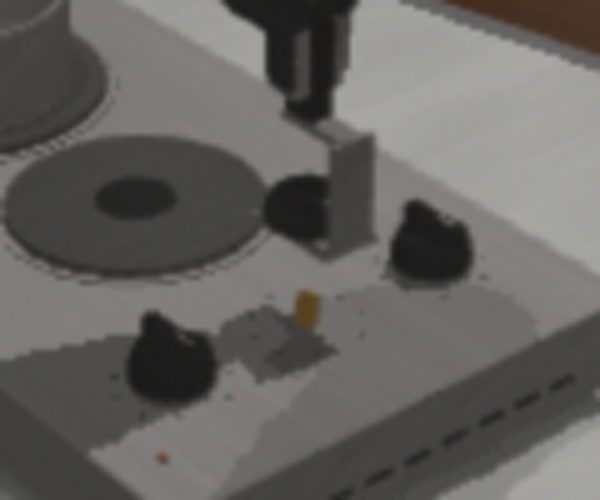

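View pics/scene13c.png

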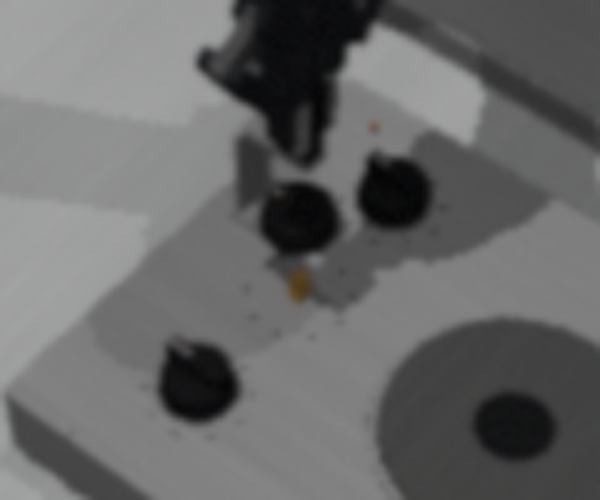

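```bash
python3 - <<'E'
from h import *
d=arm.get_image('side'); save(d,'side14')
im=cv2.imread('pics/side14.png'); c=im[240:345,75:205]; cv2.imwrite('pics/trayc.png',cv2.resize(c,None,fx=5,fy=5,interpolation=cv2.INTER_CUBIC))
E
```

```text
(no output)
```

View pics/trayc.png

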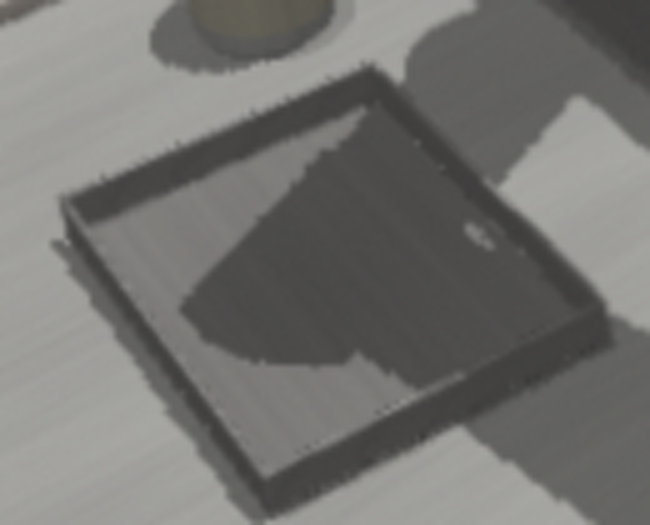

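```bash
python3 - <<'E'
from h import *
d=arm.get_image('side')
uv=np.array([[372,66],[606,310],[268,484],[63,203]])/5+[75,240]
P=ray(d,uv,25); print(P, P.mean(0), np.linalg.norm(np.diff(np.r_[P,P[:1]],axis=0),axis=1)); e=P[0]-P[1]; print(np.degrees(np.arctan2(e[1],e[0])))
s=arm.read_state();print(s['joints'],s['position'])
E
```

```text
[[599.7293558  308.41722399  25.        ]
 [401.05010974 324.94176896  25.        ]
 [413.36403395 480.37608427  25.        ]
 [610.18707663 464.48772595  25.        ]] [506.08264403 394.55570079  25.        ] [199.36525124 155.92132345 197.46328788 156.42047662]
-4.7544600838517574
[ 0.39245825  0.28719796 -0.21192106  0.00229004 -1.07029482  1.12828817] [551.57035837  55.09345114 376.48863128]
```

Call:
{"method": "play_rows", "body": {"moves": [[[0,0.005,0.01],0,1],[[0,0.02,0.03],0,1],[[0,0.05,0.05],0,1],[[0,0.1,0.07],0,1],[[-0.005,0.16,0.08],0,1],[[-0.01,0.23,0.08],0,1],[[-0.02,0.3,0.08],0,1],[[-0.03,0.37,0.08],0,1],[[-0.04,0.43,0.08],0,1],[[-0.045,0.48,0.08],0,1],[[-0.05,0.51,0.08],0,1],[[-0.05,0.52,0.08],0,1]]}}

```text
clock: 19.98
position: [536.5, 211.5, 400.4]
ee_rot: [1.0, -0.024, 0.001, 0.001]
contact_force: [-0.2, 0.6, -1.3]
gripper_width: 13.2
```

Call:
{"method": "play_rows", "body": {"moves": [[[-0.002,0.01,0],0,1],[[-0.01,0.04,0],0,1],[[-0.02,0.09,0],0,1],[[-0.03,0.15,0],0,1],[[-0.045,0.22,0],0,1],[[-0.06,0.29,0],0,1],[[-0.075,0.36,0],0,1],[[-0.085,0.43,0],0,1],[[-0.095,0.5,0],0,1],[[-0.1,0.56,0],0,1],[[-0.105,0.6,0],0,1],[[-0.105,0.61,0],0,1]]}}

```text
clock: 21.48
position: [504.9, 395.2, 400.2]
ee_rot: [1.0, -0.024, 0.001, 0.001]
contact_force: [0.8, 0.4, -2.5]
gripper_width: 13.3
```

```bash
python3 rs.py w15; python3 - <<'E'
from h import *
d=arm.get_image('side'); save(d,'side15')
E
```

```text
21.675 [505.06 394.63 400.3 ] [ 9.997e-01 -2.460e-02  9.000e-04  8.000e-04] F [ 0.38 -0.17 -1.72] T [-0.007 -0.032  0.014]
```

View pics/w15.png

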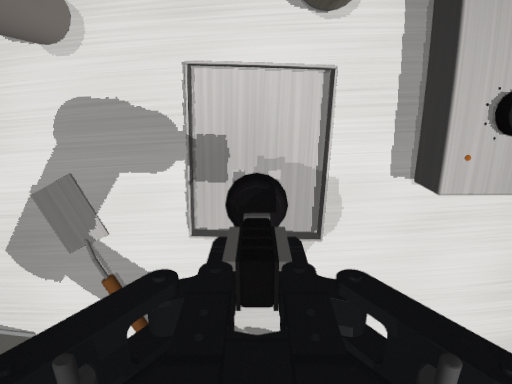

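View pics/side15.png

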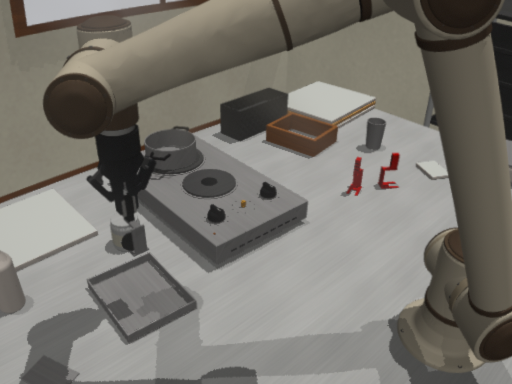

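```bash
python3 - <<'E'
from h import *
d=arm.get_image('wrist')
P=ray(d,[[183,63],[336,67],[322,240],[190,236]],25); print(P,P.mean(0))
E
```

```text
[[616.26766955 464.91491764  25.        ]
 [604.5184871  305.56476365  25.        ]
 [408.26071149 319.4564032   25.        ]
 [421.43783708 477.79388398  25.        ]] [512.62117631 391.93249211  25.        ]
```

Call:
{"method": "play_rows", "body": {"moves": [[[0,0,-0.02],0,1],[[0,0,-0.06],0,1],[[0,0,-0.11],0,1],[[0,0,-0.17],0,1],[[0,0,-0.23],0,1],[[0,0,-0.29],0,1],[[0,0,-0.35],0,1],[[0,0,-0.4],0,1],[[0,0,-0.44],0,1],[[0,0,-0.465],0,1],[[0,0,-0.48],0,1],[[0,0,-0.48],0,1]]}}

```text
clock: 23.32
position: [505.2, 394.0, 256.6]
ee_rot: [1.0, -0.025, 0.001, 0.001]
contact_force: [0.2, -0.5, -1.2]
gripper_width: 12.8
```

```bash
python3 rs.py w16
```

```text
23.525 [505.25 394.08 257.02] [ 9.997e-01 -2.460e-02  1.400e-03  2.000e-04] F [ 0.06  0.05 -1.59] T [-0.006 -0.024  0.011]
```

Call:
{"method": "play_rows", "body": {"moves": [[[0,0,-0.005],0,1],[[0,0,-0.01],0,1],[[0,0,-0.015],0,1],[[0,0,-0.018],0,1],[[0,0,-0.02],0,1],[[0,0,-0.02],0,1]]}}

```text
clock: 24.32
position: [505.2, 394.1, 251.4]
ee_rot: [1.0, -0.025, 0.001, 0.0]
contact_force: [-0.2, 0.1, -0.1]
gripper_width: 13.1
```

```bash
python3 rs.py w17
```

```text
24.525 [505.23 394.04 251.41] [ 9.997e-01 -2.460e-02  1.400e-03  3.000e-04] F [-0.46 -0.42  0.51] T [-0.185  0.232  0.037]
```

View pics/w17.png

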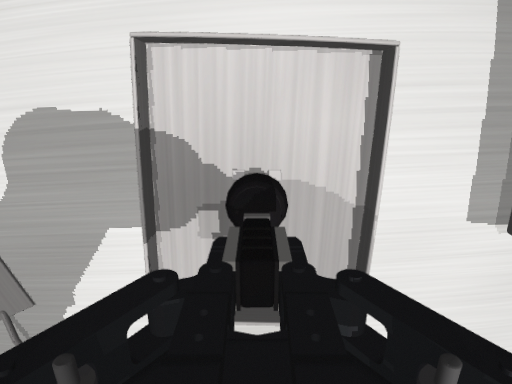

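Call:
{"method": "play_rows", "body": {"moves": [[[0,0,0],0,0.6],[[0,0,0],0,0.4],[[0,0,0],0,0.2],[[0,0,0],0,0.2],[[0,0,0],0,0.1]]}}

```text
clock: 25.2
position: [505.2, 394.1, 251.4]
ee_rot: [1.0, -0.025, 0.001, 0.0]
contact_force: [-1.2, 0.3, -0.3]
gripper_width: 38.6
```

```bash
python3 rs.py w18
```

```text
25.4 [505.25 394.05 251.39] [ 9.997e-01 -2.460e-02  1.400e-03  3.000e-04] F [-0.33  0.03 -0.8 ] T [-0.001 -0.004  0.013]
```

View pics/w18.png

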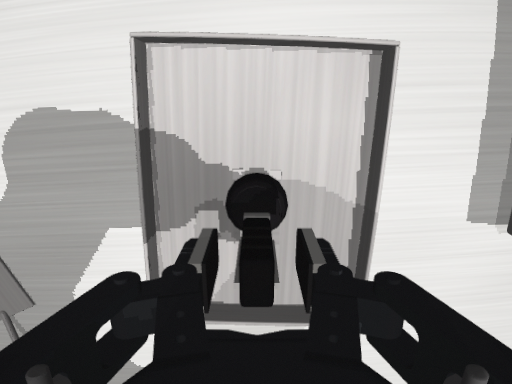

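The jaws are clear of the grip on both sides, and the puller stands upright with the knob at (257, 200) on its fork. I'll raise the arm straight up.

Call:
{"method": "play_rows", "body": {"moves": [[[0,0,0.05],0,0.1],[[0,0,0.15],0,0.1],[[0,0,0.3],0,0.1],[[0,0,0.45],0,0.1],[[0,0,0.5],0,0.1],[[0,0,0.5],0,0.1]]}}

```text
clock: 26.2
position: [505.1, 393.9, 403.0]
ee_rot: [1.0, -0.025, 0.002, -0.001]
contact_force: [0.1, 0.2, -0.7]
gripper_width: 38.7
```

```bash
python3 rs.py w19; python3 - <<'E'
from h import *
d=arm.get_image('side'); save(d,'side19')
im=cv2.imread('pics/side19.png'); cv2.imwrite('pics/side19c.png',cv2.resize(im[150:350,70:310],None,fx=3,fy=3,interpolation=cv2.INTER_CUBIC)[:600])
for n in('timer_knob_center','puller_fork'):
  for r in arm.look_for(n,d)[:2]: print(n,r)
E
```

```text
26.4 [505.   393.82 400.56] [ 9.997e-01 -2.470e-02  1.000e-04  1.700e-03] F [ 0.05  0.07 -0.41] T [-0.015  0.023 -0.016]
timer_knob_center {'centre': [502.2, 411.9, 22.5], 'conf': 0.56}
puller_fork {'centre': [477.8, 401.2, 62.2], 'conf': 0.8}
puller_fork {'centre': [468.0, -322.2, 36.2], 'conf': 0.62}
```

View pics/w19.png

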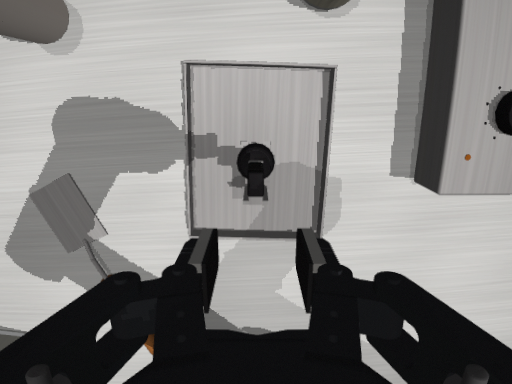

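View pics/side19c.png

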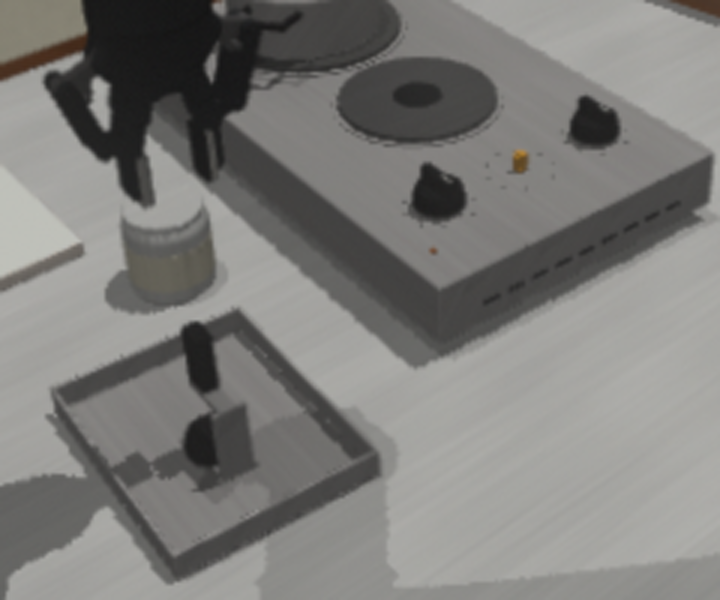

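```bash
python3 - <<'E'
from bench import arm
print(arm.job_done())
E
```

```text
the job is handed in; nothing more can be done
None
```

The timer knob is off the hob and sits on the puller's fork in the steel tray. The gripper is open and about 150 mm clear above it. I handed the job in at about 26 s of the 69 s allowed; no verdict is reported.

- **Insertion:** I gripped the dark-handled puller, touched the fork down on the panel (about 7 N), lifted it slightly, and slid it in until it met the spindle at about 4 N. The limit is 15 N.
- **Pull:** I pulled straight up. The highest reading was about 11 N including the puller's weight; I only read the force now and then, so a brief higher peak would not show. Pictures then showed the knob on the fork and the bare brass spindle.
- **Placing:** The puller touched the tray floor at about 2 N before I let go.
- **Last checks:** The final wrist and side pictures show:
  - the puller upright near the middle of the tray, with the knob on its fork;
  - both plate knobs on the hob, apparently unmoved;
  - nothing touching the robot.

**Disagreements:**
- The spindle contact came about 1.5 mm farther in than the pictures had predicted, within calibration error.
- The two cameras put the tray's centre about 7 mm apart. That did not matter with the puller near the middle of the tray.
- In the last check the detector put the puller about 62 mm high. That is the middle of its visible surface, not the fork point; its knob estimate, about 22 mm high, fits the knob resting on the fork.

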